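# Make up two microscope kits

### The job

Make up the two microscope kits. Into the three-compartment tray put the long objective and the filter cube, one to each wide compartment, and the filter slider from the rack, standing on edge in the narrow compartment; into the two-compartment tray put the short objective and the post holder, one to each compartment. Stand everything upright on the tray floors as it stood in stock, set the objectives down gently without tipping them, and leave the eyepiece standing where it is.

Things in the scene. Friction and masses are not known exactly. Their poses are not given: they have to be found in the camera images.
- long_objective_c (a point): Long microscope objective: satin metal, round, 60 mm tall. 25 mm dia brass thread at the foot (5 mm), 31 mm dia barrel from 5 to 40 mm up with a dark band near its top, 26 mm dia to 48 mm, then a cone to a 12 mm tip with a small lens. Starts upright (z up) on the 3 mm thick grey mat. Point: its centre, on the axis, 30 mm above its foot. 0.21 kg.
- short_objective_c (a point): Short microscope objective: satin metal, round, 36 mm tall. 21 mm dia brass thread at the foot (4 mm), then a plain 27 mm dia barrel up to its flat top with a wide (20 mm) lens. Starts upright (z up) on the 3 mm thick grey mat. Point: its centre, on the axis, 18 mm above its foot. 0.11 kg.
- filter_cube_c (a point): Filter cube: black block 34 x 34 mm, 40 mm tall, a round amber window in its top and in one side. Starts upright (z up) on the 3 mm thick grey mat. x and y axes square to its side faces. Point: its centre, 20 mm above its foot. 0.10 kg.
- post_holder_c (a point): Post holder: dark steel barrel, 25 mm dia, bore in its top, 34 mm dia foot flange 6 mm thick, 50 mm tall in all. A brass-headed thumbscrew (12 mm dia, 36 mm above the foot) sticks out along its own +x to 27 mm from the axis: grip the barrel along its y. Starts upright (z up) on the 3 mm thick grey mat. Point: centre, on the axis, 25 mm above its foot. 0.13 kg.
- filter_slider_c (a point): Filter slider: flat aluminium bar 75 mm long (own x), 10 mm thick (own y), 37 mm high (own z, up), two round filters in its broad faces. It starts on edge in the rack's middle slot, only its top 15 mm showing above the rack, and lifts straight out. Point: its centre, 18.5 mm below its top edge. 0.06 kg.
- eyepiece_c (a point): Eyepiece: black, round, 37 mm dia up to 24 mm high (rubber cup down, thin white ring), then a 24 mm dia bright steel tube, 46 mm tall in all. Stands among the stock on the mat; not wanted. Point: its centre, on the axis, 23 mm above its foot.
- tray3: Larger kit tray, light grey, fixed, 100 mm (own x) by 172 mm (own y), three compartments along its y: a narrow one (92 mm along x, 24 mm along y, centre y = -70 mm) and two wide ones (92 x 66 mm, centres y = -21 and +49 mm). Floor 3 mm, walls and dividers 4 mm thick, tops 14 mm above the bench. Origin: middle of its underside, on the bench; z up.
- tray2: Smaller kit tray, light grey, fixed, 100 mm (own x) by 144 mm (own y), two equal wide compartments along its y (92 mm along x, 66 mm along y, centres y = -35 and +35 mm). Floor 3 mm, walls and divider 4 mm thick, tops 14 mm above the bench. Origin: middle of its underside, on the bench; z up.
- rack: Slider rack: grey plastic block, fixed, 100 mm (own x) by 90 mm (own y), 26 mm high, three upright slots along its x, each 90 mm long and 12 mm wide, floors 4 mm above the bench. The filter slider stands in the middle one (y = 0); the others are empty. Origin: middle of its underside, on the bench; z up.

How it is judged:
By the outcome, as a careful person would: the job done as asked, in the order asked, and still so for the second after the job is handed in, with the robot touching nothing.
It also fails if it takes over 131 s, if anything falls off the work surface, if the arm or the gripper's body presses on something with over 40 N, if the wrist force passes 120 N, or if a joint passes its speed limit or range.

### The arm

A 7-joint arm with a two-finger parallel gripper is mounted at the origin on the work surface. World frame = base frame: x ahead of the robot, y to its left, z up, the work surface at z = 0. Lengths are in mm, angles in rad, forces in N, time in s.
With the tool pointing down it reaches from about 350 to 900 mm from the base axis. Payload 8.1 kg.
Tool frame: the origin (TCP) lies at the very end of the fingers, on their centre line; the grasp point (between the pads) lies 19 mm behind it; z points along the fingers, y is the line along which they close (so a half turn about z gives the same grasp; the last joint's range is limited). The gripper opens to 85 mm and grips with 20 to 120 N. Pads are 22 mm wide; open, the fingers measure 114 mm over their backs; the gripper's body (76 mm by 85 mm) begins 54 mm behind the grasp point. The pads swing forward as they close: fully open they stand 13 mm farther back than shut.
Start: joints at [1.154, 0.434, 0.025, 1.573, -0.012, 1.134, -0.075], TCP at [192.899, -594.502, 199.423] pointing down, gripper open.
Joint ranges: [-2.62, 2.62], [-0.44, 2.09], [-1.27, 1.32], [0.08, 2.57], [-1.32, 4.46], [0.12, 2], [-2.74, 2.74]. Speed limits (rad/s): [2.22, 2.22, 3.01, 3.01, 3.14, 3.14, 3.14].

### API

Orientations are given as a unit quaternion [x, y, z, w].
In Python, from bench import r, readout, grab_frame, workorder, nets gives the robot as it stands. The module is installed in compiled form; this text tells all that it offers. Calls block until the motion is done:
- r.move_to(position, orientation): joint-space move of the TCP to a pose.
- r.move_straight(position, vel=150, rot=None): straight line of the TCP; rot=None keeps the orientation; vel is the mean speed in mm/s.
- r.move_j(angles): joint-space move.
- r.gripper_to(opening, grip_force=None): opening from 0.0 (shut) to 1.0 (fully open); grip_force is the grip in N (None keeps the last); returns when the fingers have stopped.
- r.wait(seconds).
- r.solve_ik(position, orientation): joint angles nearest the present ones, or None.
- readout.get_obs(): the state.
- grab_frame(name): name is "side" or "top" or "wrist"; returns a dict with "image" (420x560x3 uint8, red, green, blue), "K" (3x3 intrinsics, pixels), "k1" (the pictures are not rectified: a ray, as slopes to the right and down, at radius r is drawn at 1 + k1 r^2 times it, then the intrinsics apply), "world_from_camera" (4x4, takes a point from camera to world coordinates). Camera axes: x right, y up, looking along -z (the intrinsics and any distortion apply to the point x, -y, -z); pixel columns grow to the right and rows downward; lengths in mm; the calibration is good to about 2 mm. A picture is of the moment at which its call begins. There is no depth.
A pose or a line that the arm cannot do raises r.PlanningError and nothing moves.
- workorder.close_job(): hands the job in; it is judged then, once.
Trained networks look in a picture, given as the dict that the camera call returned (one of the last four; its "shot" number tells which), for a name from the list of things; names that differ only in an ending like _2 or _b are one class to them, and where a whole thing is asked for, a point or a joint stands for the part that bears it (a point fixed in the world has none). Each returns a list of dicts, best first, with "conf" (0 to 1); they miss things now and then, are a little off and sometimes report something else, mostly with a low value. They report only what shows in the picture. A call takes as long as a camera call.
- nets.search_frame(picture, target): "rect" ([centre column, centre row, width, height] in pixels, round what is visible of it).
- nets.masks_of(picture, target): "region" (420x560 bool, what is visible of it) and "rect" ([centre column, centre row, width, height] in pixels, round what is visible of it).
The state is a dict: "time_s": time; "joint_pos": joint angles; "qvel": joint speeds; "joint_torque": joint torques, N m; "tcp_pos": TCP position; "eef_rot": TCP orientation; "contact_force": force on the tool from outside, world axes, zero at the start; "moment": the same for the moment, N m; "finger_gap": opening from 0.0 (shut) to 1.0 (fully open); "gripper_force": force on a finger pad.
Only numpy, scipy, OpenCV 4.12 (cv2) and the standard library are available. Lean on these libraries where they do the work, as an engineer would, in place of code of your own. Each camera call takes 0.05 s, during which the arm holds its last target. There are 200 camera calls.

## Working session

There is one attempt and no reset: what is moved stays moved. The work goes in short steps, each a Python script; the robot and the scene stay as the last script left them, time stands still between calls to the robot, and variables do not carry over. Pictures are saved under pics/ and viewed, at most 18 in all, crops included, and the job is handed in when it is done.

```bash
mkdir -p pics; ls
cat > h.py <<'E'
import numpy as np, cv2
from bench import r, readout, grab_frame, workorder, nets
def save(p,n): cv2.imwrite('pics/'+n+'.png',p['image'][:,:,::-1])
def ray(p,uv):
    K=p['K'];d=np.array([(uv[0]-K[0,2])/K[0,0],(uv[1]-K[1,2])/K[1,1]])
    s=d.copy()
    for _ in range(30): s=d/(1+p['k1']*(s@s))
    T=p['world_from_camera'];return T[:3,3],T[:3,:3]@np.array([s[0],-s[1],-1])
def hit(p,uv,z):
    o,d=ray(p,uv);return o+d*(z-o[2])/d[2]
def proj(p,P):
    T=p['world_from_camera'];c=T[:3,:3].T@(np.asarray(P,float)-T[:3,3])
    s=np.array([c[0],-c[1]])/-c[2];s=s*(1+p['k1']*(s@s));K=p['K']
    return np.array([K[0,0]*s[0]+K[0,2],K[1,1]*s[1]+K[1,2]])
E
python3 - <<'E'
from h import *
np.set_printoptions(precision=3,suppress=True)
for n in ['top','side']:
    p=grab_frame(n);save(p,n+'0');print(n,p['K'],p['k1'],p['world_from_camera'])
    for t in ['long_objective_c','short_objective_c','filter_cube_c','post_holder_c','filter_slider_c','eyepiece_c','tray3','tray2','rack']:
        print(t,[(round(d['conf'],2),np.round(d['rect'])) for d in nets.search_frame(p,t)][:3])
print(readout.get_obs())
E
```

```text
pics
top [[472.596   0.    282.523]
 [  0.    472.596 207.985]
 [  0.      0.      1.   ]] -0.03426714760660148 [[  0.015   0.998  -0.062 519.25 ]
 [ -1.      0.015   0.006   6.001]
 [  0.006   0.061   0.998 946.982]
 [  0.      0.      0.      1.   ]]
long_objective_c [(0.68, array([307., 228.,  14.,  17.])), (0.54, array([111., 230.,  14.,  42.])), (0.54, array([254., 231.,  18.,  16.]))]
short_objective_c [(0.54, array([329., 269.,  20.,  13.]))]
filter_cube_c [(0.92, array([228., 267.,  27.,  27.])), (0.73, array([112., 230.,  59.,  57.]))]
post_holder_c [(0.8, array([287., 269.,  22.,  25.]))]
filter_slider_c [(0.63, array([112., 229.,  14.,  40.]))]
eyepiece_c [(0.75, array([253., 231.,  18.,  20.]))]
tray3 [(0.97, array([274., 165.,  84.,  61.])), (0.68, array([442., 243.,  91.,  64.])), (0.34, array([226., 268.,  27.,  27.]))]
tray2 [(0.97, array([274., 165.,  84.,  61.])), (0.68, array([442., 243.,  91.,  64.])), (0.34, array([226., 268.,  27.,  27.]))]
rack [(0.55, array([114., 233.,  60.,  63.]))]
side [[487.543   0.    286.512]
 [  0.    487.543 203.759]
 [  0.      0.   
[... 552 characters left out ...]
., 216.,  53.,  53.])), (0.6, array([301., 368., 104., 104.]))]
tray2 [(0.74, array([330., 216.,  53.,  53.])), (0.6, array([301., 368., 104., 104.]))]
rack [(0.67, array([236., 144.,  40.,  27.]))]
{'time_s': 1.0, 'joint_pos': array([ 1.154,  0.434,  0.025,  1.573, -0.012,  1.134, -0.075]), 'qvel': array([-0.001, -0.001,  0.003, -0.001, -0.   , -0.   ,  0.001]), 'joint_torque': array([  0.001, -67.03 ,   1.024, -31.657,   0.015,   0.002,  -0.   ]), 'tcp_pos': array([ 192.907, -594.496,  199.436]), 'eef_rot': array([0.988, 0.156, 0.   , 0.   ]), 'contact_force': array([ 0.218, -0.014,  0.187]), 'moment': array([-0.03 , -0.004,  0.002]), 'gripper_force': 0.0, 'finger_gap': 1.0010816228105635}
```

View both.

View pics/top0.png

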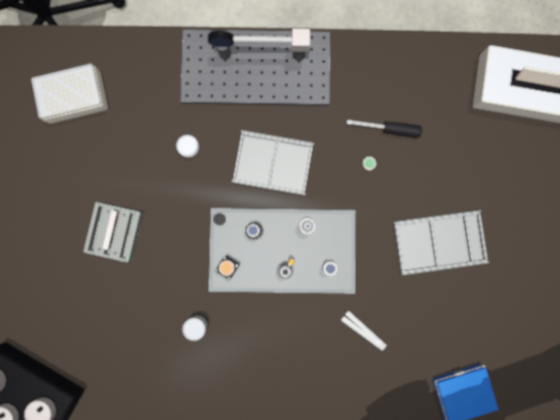

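View pics/side0.png

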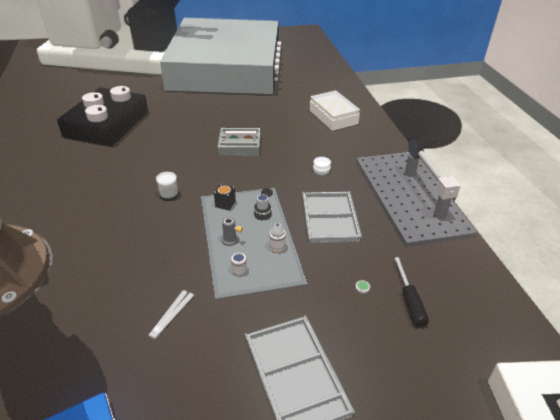

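Run:
```python
from h import *
import pickle
np.set_printoptions(precision=3,suppress=True)
p=grab_frame('top')
for n,uv,z in [('long',(307,227),60),('eye',(253,231),46),('cube',(228,267),43),('post',(286,270),50),('short',(330,268),39),('t2',(273,163),14),('t3',(441,242),14),('rack',(112,232),26)]:
    print(n,hit(p,uv,z))
pk={}
for n,(x,y) in dict(mat=(440,10),rack=(440,320),t2=(570,20),t3=(430,-310)).items():
    t0=readout.get_obs()['time_s']
    r.move_to([x-(60),y,270],[1,0,0,0]); r.wait(.2)
    w=grab_frame('wrist');pk[n]=w;print(n,readout.get_obs()['time_s']-t0,readout.get_obs()['joint_pos'])
print(w['K'],w['k1'],w['world_from_camera'],readout.get_obs()['tcp_pos'])
pickle.dump(pk,open('w.pkl','wb'))
a=np.vstack([np.hstack([pk['mat']['image'],pk['rack']['image']]),np.hstack([pk['t2']['image'],pk['t3']['image']])])
cv2.imwrite('pics/w0.png',cv2.resize(a,(800,600),interpolation=cv2.INTER_AREA)[:,:,::-1])
```

```text
long [538.879 -45.382  60.   ]
eye [530.029  56.557  46.   ]
cube [460.922 103.021  43.   ]
post [457.375  -7.284  50.   ]
short [461.599 -91.561  39.   ]
t2 [666.15   21.111  14.   ]
t3 [ 514.043 -314.175   14.   ]
rack [524.001 332.818  26.   ]
mat 2.5250000000000004 [ 0.512  0.009 -0.663  1.952  0.006  1.183 -1.725]
rack 1.4333 [ 0.023  0.346 -1.074  1.709  0.317  1.277 -2.692]
t2 1.4916999999999998 [ 0.673  0.384 -1.098  1.679  0.354  1.297 -2.061]
t3 1.5916999999999994 [ 1.473  0.337 -1.134  1.737  0.319  1.273 -1.304]
[[326.66    0.    281.184]
 [  0.    326.66  207.025]
 [  0.      0.      1.   ]] -0.05471395309153617 [[   0.003    0.96     0.279  441.909]
 [  -1.       0.003    0.    -309.706]
 [  -0.      -0.279    0.96   444.184]
 [   0.       0.       0.       1.   ]] [ 370.655 -309.216  270.077]
```

View pics/w0.png

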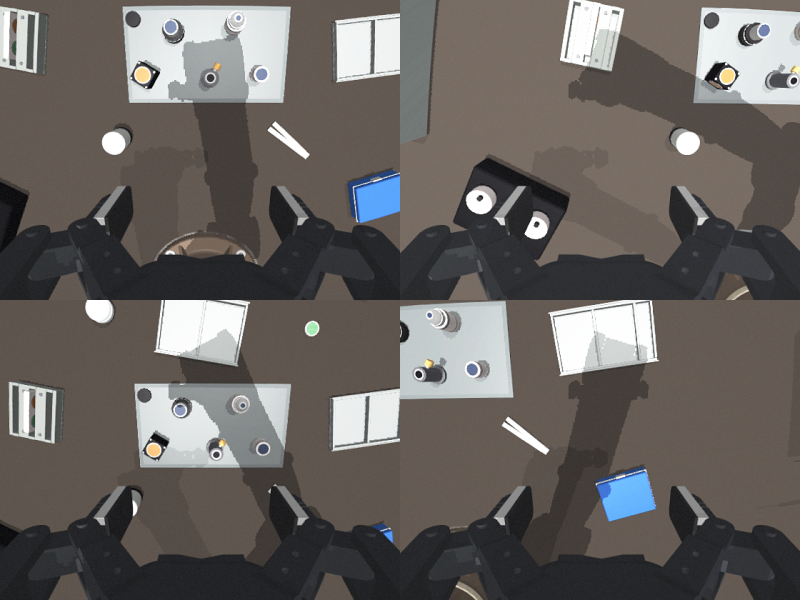

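```bash
cat > fit.py <<'E'
from h import *
from scipy.optimize import minimize
def cyl(d,z0,z1,cx=0,d1=None):
    a=np.linspace(0,2*np.pi,32,endpoint=False);f=lambda d,z:np.c_[cx+d/2*np.cos(a),d/2*np.sin(a),0*a+z]
    return np.r_[f(d,z0),f(d1 or d,z1)]
def box(x,y,z0,z1): return np.array([[sx*x/2,sy*y/2,z] for sx in(-1,1) for sy in(-1,1) for z in(z0,z1)])
a=np.linspace(0,2*np.pi,24)
screw=np.c_[np.r_[0*a+17,0*a+27],np.tile(6*np.cos(a),2),np.tile(36+6*np.sin(a),2)]
M=dict(long_objective_c=(3,[cyl(25,0,5),cyl(31,5,40),cyl(26,40,48),cyl(26,48,60,0,12)]),
 short_objective_c=(3,[cyl(21,0,4),cyl(27,4,36)]),filter_cube_c=(3,[box(34,34,0,40)]),
 post_holder_c=(3,[cyl(34,0,6),cyl(25,6,50),screw,screw*[.6,.4,1]+[0,0,21.6-21.6]]),
 eyepiece_c=(3,[cyl(37,0,24),cyl(24,24,46)]),filter_slider_c=(0,[box(75,10,26,41)]),
 tray3=(0,[box(100,172,0,14)]),tray2=(0,[box(100,144,0,14)]),rack=(0,[box(100,90,0,26)]))
M['post_holder_c'][1].pop()
def render(p,n,q):
    c,s=np.cos(q[2]),np.sin(q[2]);z,parts=M[n];im=np.zeros((840,1120),np.uint8)
    for P in parts:
        W=P@np.array([[c,s,0],[-s,c,0],[0,0,1]])+[q[0],q[1],z]
        uv=np.array([proj(p,w) for w in W])*2+.5
        cv2.fillConvexPoly(im,cv2.convexHull(np.round(uv*16).astype(np.int32)),1,shift=4)
    return im>0
def fit(p,n,q0,yaw=True,mask=None):
    ds=[]
    for d in (nets.masks_of(p,n) if mask is None else [dict(region=mask,conf=1,rect=None)]):
        big=cv2.resize(d['region'].astype(np.uint8),(1120,840),interpolation=cv2.INTER_NEAREST)>0
        def f(v):
            q=[q0[0]+v[0],q0[1]+v[1],q0[2]+(v[2]/50 if yaw else 0)];m=render(p,n,q)
            return 1-(m&big).sum()/max(1,(m|big).sum())
        if f([0,0,0])>.97: continue
        k=3 if yaw else 2
        S=np.vstack([np.zeros(k),np.eye(k)*8])-2
        o=minimize(f,S[0],method='Nelder-Mead',options=dict(initial_simplex=S,xatol=.1,fatol=1e-4,maxiter=120))
        v=np.r_[o.x,0][:3];ds.append((1-o.fun,d['conf'],np.round([q0[0]+v[0],q0[1]+v[1],q0[2]+v[2]/50],3)))
    return max(ds,key=lambda t:t[0]) if ds else None
E
python3 - <<'E'
from fit import *
import pickle
D=[0,1,0,0]
pk={}
def at(n,x,y,z):
    r.move_to([x,y,z],[1,0,0,0]);r.wait(.2);pk[n]=grab_frame('wrist');return pk[n]
p=at('rack',524,333,150)
print('rack',fit(p,'rack',(524,333,-.165)));print('slider',fit(p,'filter_slider_c',(524,333,-.165)))
p=at('mat',500,10,150)
for n,q in dict(long_objective_c=(539,-45,0),short_objective_c=(462,-92,0),eyepiece_c=(530,56,0)).items(): print(n,fit(p,n,q,False))
for y in(-.3,-.7):print('cube',fit(p,'filter_cube_c',(461,103,y)))
print('post',fit(p,'post_holder_c',(457,-7,-.45)))
p=at('t2',666,21,150);print('t2',fit(p,'tray2',(666,21,-.167)))
p=at('t3',514,-314,150);print('t3',fit(p,'tray3',(514,-314,.114)))
pickle.dump(pk,open('w.pkl','wb'));print(readout.get_obs()['time_s'])
a=np.vstack([np.hstack([pk['mat']['image'],pk['rack']['image']]),np.hstack([pk['t2']['image'],pk['t3']['image']])])
cv2.imwrite('pics/w1.png',cv2.resize(a,(800,600),interpolation=cv2.INTER_AREA)[:,:,::-1])
E
```

```text
rack (np.float64(0.8841390720420428), 0.74, array([ 5.25488e+02,  3.33432e+02, -2.08000e-01]))
slider (np.float64(0.933222433460076), 0.92, array([ 5.30271e+02,  3.32595e+02, -1.95000e-01]))
long_objective_c None
short_objective_c (np.float64(0.9477205153617443), 0.9, array([462.398, -91.791,   0.   ]))
eyepiece_c (np.float64(0.9221462388216728), 0.6, array([532.558,  55.309,   0.   ]))
cube (np.float64(0.9274742887671965), 0.85, array([460.988, 105.276,  -0.577]))
cube (np.float64(0.9244147157190635), 0.85, array([460.862, 105.068,  -0.606]))
post (np.float64(0.8860171067311268), 0.57, array([454.693,  -6.915,  -0.479]))
t2 None
t3 (np.float64(0.9684812580196019), 0.56, array([ 5.15503e+02, -3.15550e+02,  1.47000e-01]))
15.3
```

View pics/w1.png

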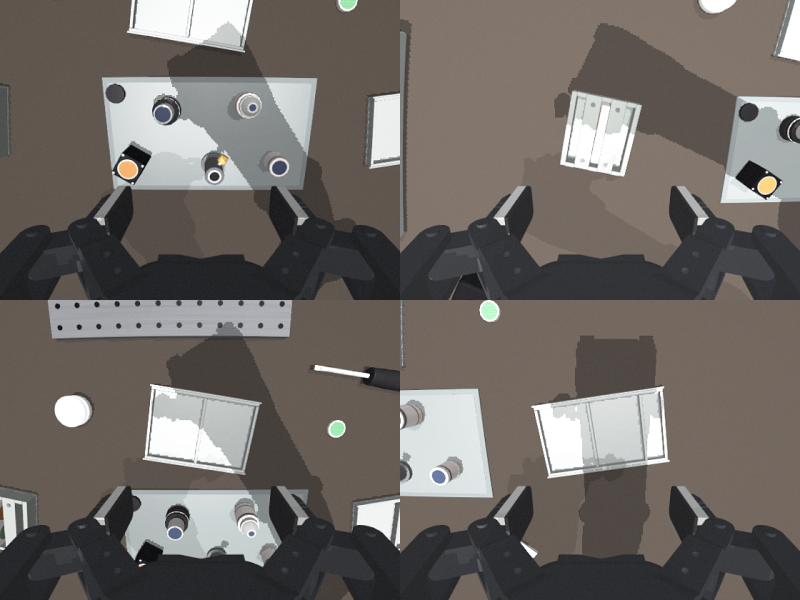

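Run:
```python
from fit import *
import pickle
pk=pickle.load(open('w.pkl','rb'))
def seg(p,uv,th):
    g=cv2.cvtColor(p['image'],cv2.COLOR_RGB2GRAY); b=cv2.morphologyEx((g>th).astype(np.uint8),cv2.MORPH_CLOSE,np.ones((7,7)))
    _,l=cv2.connectedComponents(b);m=(l==l[uv[1],uv[0]]).astype(np.uint8)
    c,_=cv2.findContours(m,0,2);cv2.drawContours(m,c,-1,1,-1);return m>0
p=pk['t2'];m=seg(p,(330,430-300) if 0 else (265,190),135);print(m.sum(),fit(p,'tray2',(666,21,-.167),mask=m))
p=pk['rack']
for th in(120,135,150):
    m=seg(p,(275,190),th);print(m.sum(),fit(p,'rack',(524,333,-.18),mask=m))
p=pk['mat']
for t in('long_objective_c','short_objective_c','eyepiece_c','post_holder_c'): print(t,[(d['conf'],np.round(d['rect'])) for d in nets.search_frame(p,t)])
im=p['image'].copy()
for n,q in dict(long_objective_c=(539,-45,0),filter_cube_c=(461,105.2,-.59),post_holder_c=(454.7,-6.9,-.479),eyepiece_c=(532.6,55.3,0)).items():
    m=cv2.resize(render(p,n,q).astype(np.uint8),(560,420));c,_=cv2.findContours(m,0,2);cv2.drawContours(im,c,-1,(255,0,0),1)
cv2.imwrite('pics/c.png',cv2.resize(im[110:270,150:430],(800,457),interpolation=cv2.INTER_CUBIC)[:,:,::-1])
```

```text
15548 (np.float64(0.9619149513756926), 1, array([ 6.70013e+02,  2.10160e+01, -1.61000e-01]))
164042 (np.float64(0.0804245254264152), 1, array([6.35415e+02, 2.99662e+02, 2.00000e-03]))
10117 (np.float64(0.9842074478455839), 1, array([ 5.24993e+02,  3.33867e+02, -2.05000e-01]))
10023 (np.float64(0.9781636989814612), 1, array([ 5.24549e+02,  3.33786e+02, -2.07000e-01]))
long_objective_c [(0.7, array([347., 146.,  44.,  37.])), (0.61, array([388., 231.,  42.,  34.]))]
short_objective_c [(0.91, array([389., 230.,  38.,  31.]))]
eyepiece_c [(0.67, array([232., 157.,  39.,  43.])), (0.16, array([  9., 171.,  17., 104.]))]
post_holder_c [(0.58, array([299., 236.,  42.,  42.]))]
```

View pics/c.png

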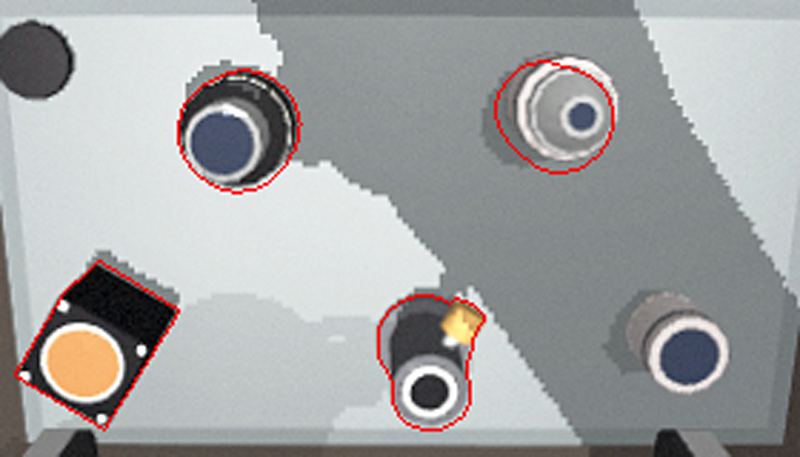

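```bash
cat > act.py <<'E'
from fit import *
T3=(515.5,-315.5,.147);T2=(670,21,-.161);UP=170
HI=np.array([2.62,2.09,1.32,2.57,4.46,2,2.74]);LO=np.array([-2.62,-.44,-1.27,.08,-1.32,.12,-2.74])
def loc(T,x,y):
    c,s=np.cos(T[2]),np.sin(T[2]);return np.array([T[0]+c*x-s*y,T[1]+s*x+c*y])
def quat(psi): return [np.cos(psi/2),np.sin(psi/2),0,0]
def obs(k): return readout.get_obs()[k]
def best(xy,psis,z=UP):
    b=None;j0=obs('joint_pos')
    for ps in psis:
        j=r.solve_ik([*xy,z],quat(ps))
        if j is None: continue
        j=np.array(j)
        mg=min((HI-j).min(),(j-LO).min());c=np.abs(j-j0).max()+(3 if mg<.12 else 0)
        if b is None or c<b[0]: b=(c,ps)
    return b[1]
def pick(xy,psis,z,op=.8,force=40,slow=0):
    r.gripper_to(op)
    ps=best(xy,psis);r.move_to([*xy,UP],quat(ps))
    r.move_straight([*xy,z+25],200);r.move_straight([*xy,z],60);r.wait(.1)
    f0=obs('contact_force').copy();r.gripper_to(0,force);r.wait(.2)
    print('grip gap',obs('finger_gap'),'F',obs('gripper_force'),'dF',np.round(obs('contact_force')-f0,1),'psi',ps,'t',obs('time_s'))
    return ps
def place(xy,ps,z,op,up=UP):
    r.move_straight([*xy,up],300,quat(ps));r.move_straight([*xy,z+8],150);r.wait(.3)
    f0=obs('contact_force')[2];zz=z+3
    while zz>z-2:
        r.move_straight([*xy,zz],15);r.wait(.05);df=obs('contact_force')[2]-f0
        if df>2.5: break
        zz-=.5
    print('placed z',zz,'pick z',z,'df',df)
    r.gripper_to(op);r.wait(.2);r.move_straight([*xy,z+60],100);r.move_straight([*xy,up],300)
    print('t',obs('time_s'))
E
python3 - <<'E'
from act import *
import pickle
p=pickle.load(open('w.pkl','rb'))['mat']
L=hit(p,(353.7,150.6),63)[:2];print(L,'post',hit(p,(300.5,246.9),53),'short',hit(p,(150+690/2.857,110+356/2.857),39))
y=T3[2]
d=loc(T3,0,49)
ps=pick(L,[y+np.pi/2,y-np.pi/2],17)
q=[ps,ps-np.pi,ps+np.pi]
r.move_straight([*L,UP],200)
w=grab_frame('wrist');save(w,'long_held')
E
```

```text
[542.40619787 -47.00646244] post [455.37266193  -6.81889775  53.        ] short [461.84080672 -92.96094392  39.        ]
grip gap 0.25847475083665217 F 38.923762128688395 dF [-0.7 -1.1  5. ] psi 1.7177963267948966 t 19.1
```

View pics/long_held.png

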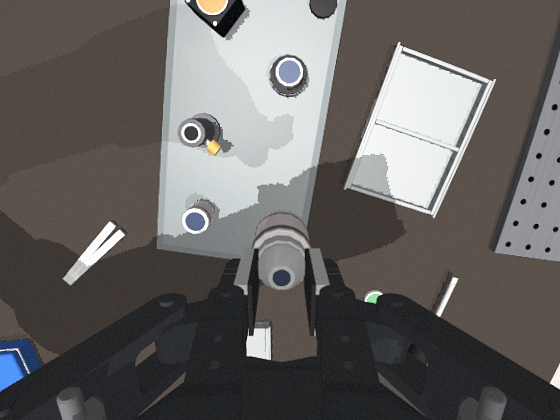

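Run:
```python
from act import *
w=grab_frame('wrist');t=obs('tcp_pos');print(t)
for h in(0,5,40,60): print(h,proj(w,[t[0],t[1],t[2]-17+3+h]), proj(w,[t[0]+15.5,t[1],t[2]-14+h]))
```

```text
[541.41755567 -47.28646818 168.51799398]
0 [280.92903066 230.98188586] [305.88304307 234.48761666]
5 [280.89179754 233.88941132] [306.45563467 237.47054334]
40 [280.56962967 259.04596367] [311.39679775 263.25197856]
60 [280.31804953 278.68881502] [315.2382759  283.34637847]
```

Run:
```python
from act import *
place(loc(T3,0,49),1.7178,17,.8)
C=(461,105.2,-.59)
ps=pick(C[:2],[C[2]+k*np.pi/2 for k in(-2,-1,0,1,2,3)],17)
y=T3[2];d=loc(T3,0,-14)
r.move_straight([*C[:2],UP],200)
print([ (k,r.solve_ik([*d,UP],quat(y+k*np.pi/2))) for k in (-1,1)])
w=grab_frame('wrist');save(w,'cube_held');print(obs('joint_pos'))
save(grab_frame('side'),'side1')
```

```text
placed z 17.0 pick z 17 df 7.933398778783336
t 26.675
grip gap 0.0014843893647323086 F 0.0 dF [ 0.7 -1.2 -0.3] psi 0.9807963267948966 t 30.6
[(-1, array([ 0.75650231,  0.47670312, -0.40333768,  1.61420882,  0.20426904,
        1.09258144, -2.69554715])), (1, array([ 1.11906457,  0.65493874, -1.03143776,  1.58301031,  0.58492905,
        1.24243357,  0.13137786]))]
[ 0.43439362  0.38254514 -0.98346477  1.91657294  0.36828375  1.0385469
 -1.2979814 ]
```

View pics/cube_held.png

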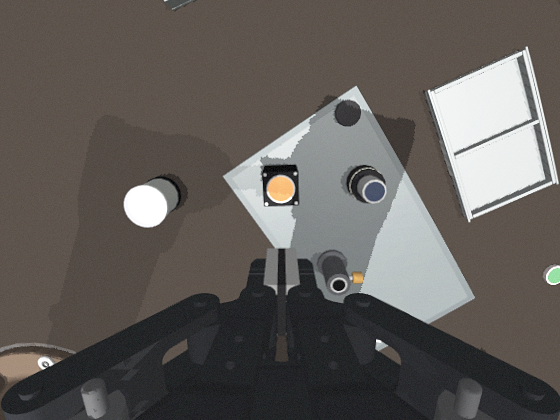

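View pics/side1.png

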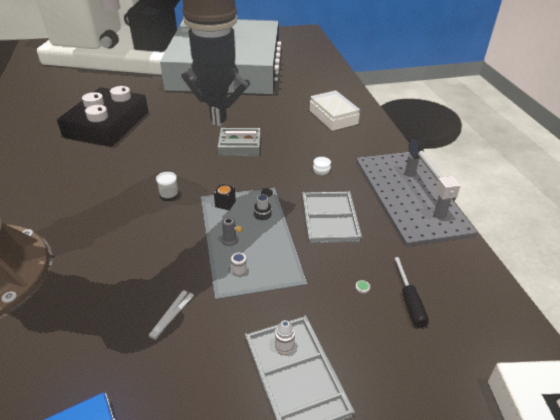

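Run:
```python
from act import *
print(obs('tcp_pos'),obs('eef_rot'),obs('time_s'))
r.gripper_to(.8);r.move_to([490,60,170],[1,0,0,0]);r.wait(.2)
w=grab_frame('wrist');print(obs('tcp_pos'))
for y in(-.3,.2,-.7):print('cube',fit(w,'filter_cube_c',(461,105,y)))
print('post',fit(w,'post_holder_c',(455.2,-6.9,-.479)));print(fit(w,'short_objective_c',(462,-92,0),False));print(fit(w,'eyepiece_c',(532,55,0),False))
save(w,'m2')
```

```text
[460.17909755 104.83321555 168.7724565 ] [ 8.82110857e-01  4.71040557e-01 -1.04818064e-03 -3.61978259e-04] 31.6167
[489.82800693  60.28719856 169.955232  ]
cube (np.float64(0.9096027022679749), 0.92, array([461.326, 105.136,  -0.599]))
cube (np.float64(0.9085796915167095), 0.92, array([461.617, 105.146,  -0.563]))
cube (np.float64(0.9090032154340836), 0.92, array([461.332, 105.182,  -0.598]))
post (np.float64(0.9193363844393593), 0.84, array([455.331,  -6.682,  -0.572]))
(np.float64(0.8778605641298564), 0.95, array([462.561, -91.138,   0.   ]))
(np.float64(0.9353984104340738), 0.64, array([533.796,  55.922,   0.   ]))
```

View pics/m2.png

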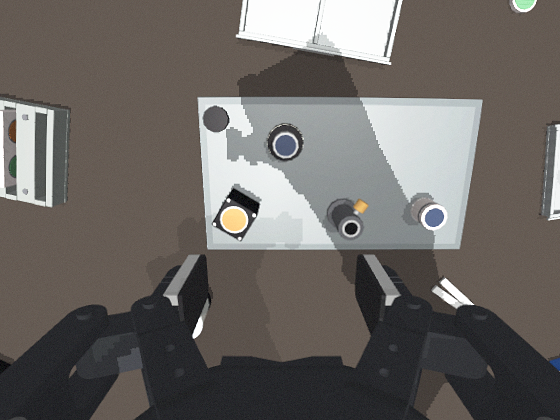

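Run:
```python
from act import *
C=(461.3,105.1);ps=.98
r.move_to([*C,100],quat(ps));r.move_straight([*C,17],100);r.wait(.1)
print(obs('tcp_pos'),obs('finger_gap'),obs('contact_force'))
w=grab_frame('wrist');s=grab_frame('side')
q=np.round(proj(s,[*C,40])).astype(int);print(q)
c=s['image'][q[1]-52:q[1]+53,q[0]-70:q[0]+70]
cv2.imwrite('pics/d.png',np.vstack([cv2.resize(w['image'],(400,300)),cv2.resize(c,(400,300))])[:,:,::-1])
for o in (.6,.5,.4,.35,.3):
    r.gripper_to(o,40);print(o,obs('finger_gap'),obs('gripper_force'),obs('contact_force'))
```

```text
[461.84035952 105.25332737  17.60040321] 0.7978259552398826 [-0.22254992  0.64955462  0.80995145]
[224 191]
0.6 0.5972595263917128 0.0 [ 0.39829516  0.14843705 -0.02668845]
0.5 0.4960804016938282 0.0 [ 0.75149911  0.04994691 -0.94782248]
0.4 0.3997356100394206 0.0 [ 0.12957069 -0.21816406 -0.10428639]
0.35 0.35063653695591623 0.0 [-0.19693182 -0.43251574 -0.49948168]
0.3 0.3008942487615127 0.0 [-0.3679284   0.29305589 -0.40023904]
```

View pics/d.png

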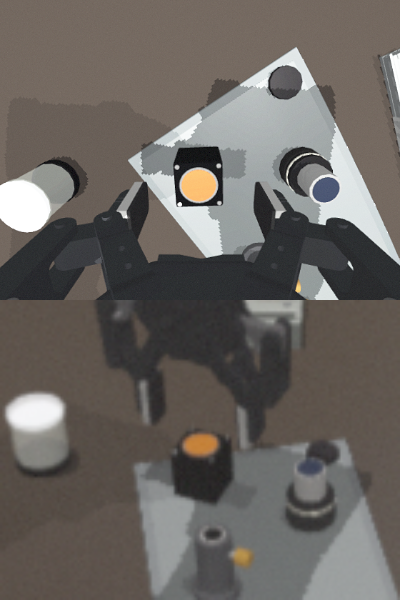

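Run:
```python
from act import *
print(obs('time_s'))
r.move_straight([461,105,60],150);r.gripper_to(0)
ps=.98
r.move_straight([500,0,60],200,quat(0.3));r.move_straight([500,0,0],100);r.wait(.2)
f0=obs('contact_force')[2];z=0
while z>-60:
    z-=2;r.move_straight([500,0,z],40);f=obs('contact_force')[2]-f0
    if f>4: break
print(z,f,obs('tcp_pos'),obs('time_s'))
r.move_straight([500,0,60],200)
```

```text
36.7167
-30 20.693293723229463 [ 5.00200543e+02 -9.38464929e-03 -2.88342047e+01] 43.05
```

Run:
```python
from act import *
C=(461.3,105.1);z=-15
ps=pick(C,[.98],z)
r.move_straight([*C,UP],200)
w=grab_frame('wrist');save(w,'cube_held2')
y=T3[2]+np.pi/2
place(loc(T3,0,-14),y,z,.75)
save(grab_frame('side'),'side2')
```

```text
grip gap 0.38766270667414043 F 40.12463092803955 dF [-1.6 -1.2  5.2] psi 0.98 t 47.2083
placed z -15.0 pick z -15 df 7.014810415652883
t 55.825
```

View pics/cube_held2.png

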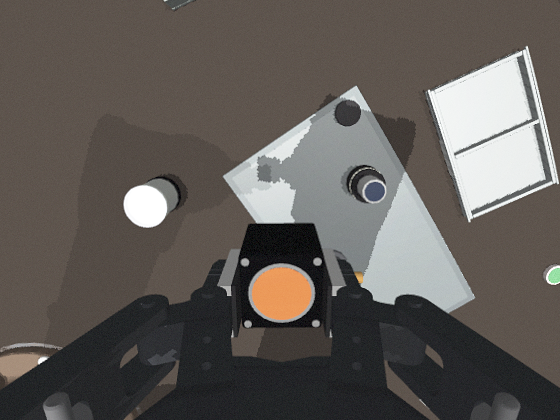

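View pics/side2.png

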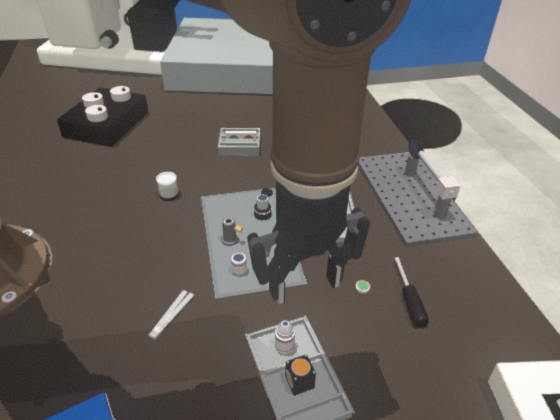

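Run:
```python
from act import *
import act; act.UP=120
S=(530.0,332.7);z=-4;y=-.2
print(r.solve_ik([*loc(T3,0,-70),120],quat(T3[2]+np.pi)),r.solve_ik([*S,120],quat(y+np.pi)))
ps=pick(S,[y,y+np.pi],z,.4,30)
print(obs('contact_force'),obs('tcp_pos'))
r.move_straight([*S,120],120);print(obs('finger_gap'),obs('contact_force'),obs('joint_pos'))
save(grab_frame('wrist'),'sl')
```

```text
[ 1.22220886  0.88315241 -1.24251235  1.53277218  0.84911739  1.34401912
  1.61159393] [ 0.00908339  0.7691506  -1.10296149  1.60545686  0.72041978  1.225622
  0.13323118]
grip gap 0.10775588608688595 F 33.425889015197754 dF [-0.3 -0.3  2.9] psi 2.941592653589793 t 60.4833
[0.61117869 0.0869985  3.79270462] [530.18055679 332.87904573  -3.66177468]
0.1082348630027226 [-0.4849932   0.50344887 -1.00324777] [ 0.00872618  0.76964327 -1.10138633  1.60636607  0.72003132  1.22503962
  0.13354069]
```

View pics/sl.png

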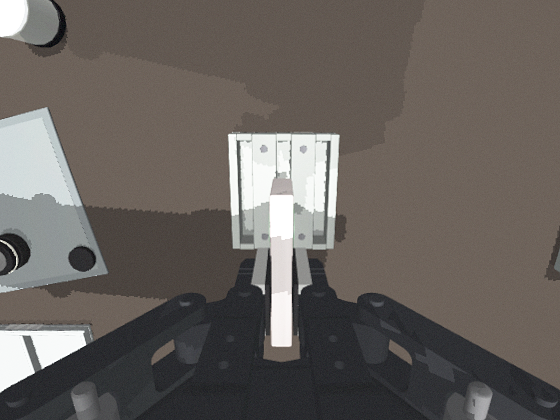

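Run:
```python
from act import *
d=loc(T3,0,-70);ps=T3[2]+np.pi
try: r.move_straight([*d,120],300,quat(ps))
except r.PlanningError as e: print(e); r.move_to([*d,120],quat(ps))
r.move_straight([*d,16],150);r.wait(.2)
w=grab_frame('wrist');save(w,'sl2');print(obs('tcp_pos'),obs('joint_pos'),obs('time_s'))
```

```text
[ 526.20934872 -384.96221437   16.90993037] [ 1.17927979  0.95654331 -1.11241182  1.62038114  0.9213117   1.16955329
  1.56057236] 65.35
```

View pics/sl2.png

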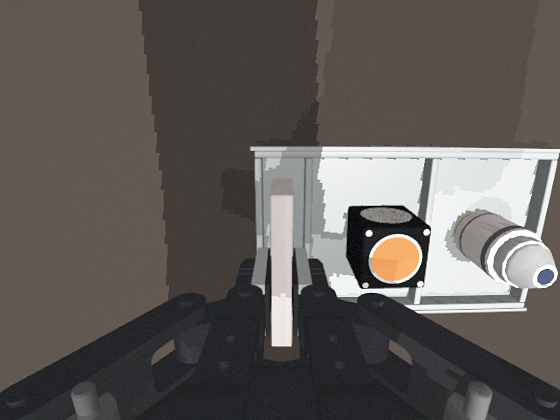

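Run:
```python
from act import *
import act; act.UP=120
d=loc(T3,0,-70)
place(d,T3[2]+np.pi,-5,.3,up=16)
r.move_straight([*d,120],250)
S=(462.3,-92)
y=T2[2];ps=pick(S,[y+np.pi/2,y-np.pi/2],-15,.7,30)
r.move_straight([*S,120],200)
print(obs('finger_gap'),obs('joint_pos'),[r.solve_ik([*loc(T2,0,-35),120],quat(ps))])
w=grab_frame('wrist');s=grab_frame('side')
cv2.imwrite('pics/sh.png',np.vstack([cv2.resize(w['image'],(400,300)),cv2.resize(s['image'],(400,300))])[:,:,::-1])
```

```text
placed z -5.0 pick z -5 df 6.1125536050106755
t 70.025
grip gap 0.3069103505489412 F 29.403088688850403 dF [-0.7  0.4  5.6] psi 1.4097963267948965 t 74.8167
0.29894579490072287 [ 0.76862443  0.42042357 -0.88153509  1.98633316  0.40656764  0.9212097
 -0.48445775] [array([ 0.4158946 ,  0.69872648, -0.79331419,  1.51287166,  0.52552471,
        1.1525658 , -0.63752847])]
```

View pics/sh.png

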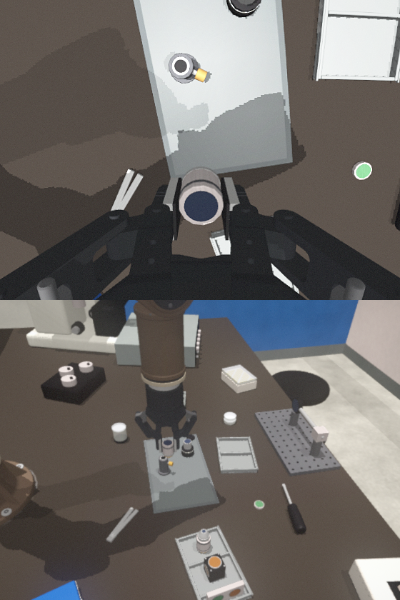

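Run:
```python
from act import *
import act; act.UP=120
place(loc(T2,0,-35),1.4098,-15,.7,up=120)
P=(455.3,-6.8);y=-.53
ps=pick(P,[y,y+np.pi],-14,.7,40)
r.move_straight([*P,120],200);print(obs('finger_gap'))
d=loc(T2,0,35);k=ps-y+T2[2]
try: place(d,k,-14,.7,up=120)
except r.PlanningError as e: print(e,r.solve_ik([*d,120],quat(k)))
r.move_to([520,-160,200],quat(k));r.wait(.3)
t=grab_frame('top');s=grab_frame('side');print(obs('time_s'))
cv2.imwrite('pics/f.png',np.vstack([cv2.resize(t['image'][100:310,220:500],(640,480))[:300],cv2.resize(s['image'][150:420,180:400],(640,785))[:300]])[:,:,::-1])
save(t,'ft');save(s,'fs')
```

```text
placed z -15.0 pick z -15 df 6.598245656408367
t 82.025
grip gap 0.2833809880254087 F 39.020222425460815 dF [-1.6  0.7  5.2] psi -0.53 t 85.7417
0.2831188382461876
placed z -14.0 pick z -14 df 7.214376364402568
t 92.8833
94.3583
```

View pics/fs.png

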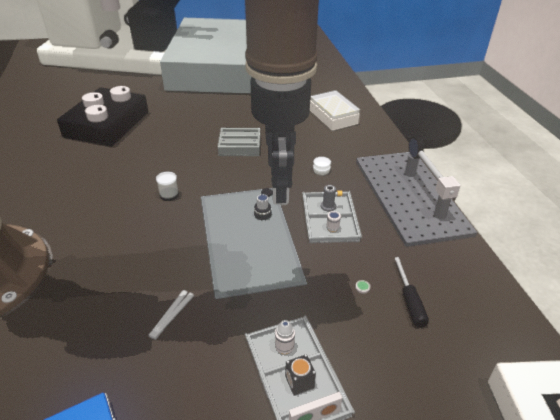

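View pics/ft.png

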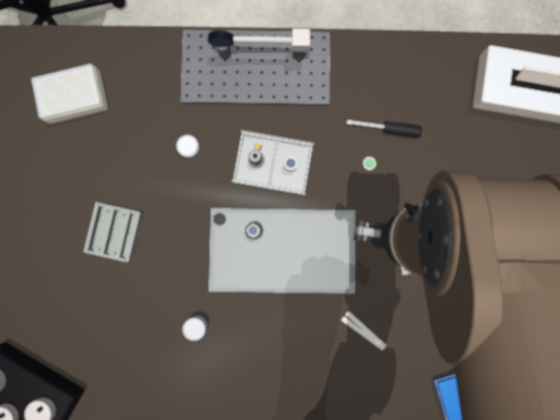

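Everything stands upright in its own compartment: long objective (286,335), cube (301,372), slider (315,405), post holder (329,198) and short objective (334,220) in the side view. The eyepiece is untouched at (262,205), and the gripper is clear.

```bash
python3 -c "
from h import *
print(workorder.close_job())"
```

```text
the job is handed in; nothing more can be done
None
```

Both kits are made up and handed in at about 94 s of the 131 s: every item stands upright in its compartment, and the eyepiece is untouched. The fingertips sat about 32 mm above the reported TCP, so the long objective was gripped near its top cone, and the first try at the cube closed on nothing. I corrected for that offset from then on.

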